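Index the dividing head and lock it with an R-clip

ROBOT

A 6-joint arm with a two-finger parallel gripper is mounted at the origin on the work surface. World frame = base frame: x ahead of the robot, y to its left, z up, the work surface at z = 0. Lengths are in m, angles in rad, forces in N, time in s.
With the tool pointing down it reaches from about 0.35 to 0.775 m from the base axis. Payload 5.5 kg.
Tool frame: the origin (TCP) lies between the finger pads; the fingertips stand 8 mm ahead of it and the grasp point (between the pads) lies 11 mm behind it; z points along the fingers, y is the line along which they close (so a half turn about z gives the same grasp; the last joint's range is limited). The gripper opens to 85 mm and grips with 20 to 120 N. Pads are 22 mm wide; open, the fingers measure 114 mm over their backs; the gripper's body (76 mm by 85 mm) begins 54 mm behind the grasp point. The pads swing forward as they close: fully open they stand 13 mm farther back than shut.
Start: joints at [-1.242, 0.313, 0.046, 1.304, 0, 1.431], TCP at [0.26, -0.513, 0.239] pointing down, gripper open.
Joint ranges: [-2.76, 2.76], [-0.86, 1.69], [-1.03, 1.26], [-2.2, 2.34], [-1.47, 1.5], [-3.14, 3.14]. Speed limits (rad/s): [2.57, 2.57, 3.14, 3.14, 3.14, 3.14].

INTERFACE

Orientations are given as a rotation vector (axis times angle).
In Python, from bench import observe, optics, manip gives the robot as it stands.
- The arm moves only by the tool move_arm, never from a script. Its argument "series" is a list of rows, each an object of numbers: "dx", "dy", "dz": the shift along the world's x, y, z in m; "ax", "ay", "az": the turn, a rotation vector about the world's x, y, z in rad; "fingers": the opening, from -1 (shut) to 1 (fully open), so that 0 is half open. In form: [{"dx": .., "dy": .., "dz": .., "ax": .., "ay": .., "az": .., "fingers": ..}, ...]. A call has 1 to 12 rows; each row shifts and turns the commanded pose from where the row before left it; what a row does not reach is not made up. A row lasts 1/8 s, in which the tool goes at most 62.5 mm and 10.7 degrees, less where a joint would pass 70% of its speed; a pose out of reach is approached as far as the arm can. A call with a gripper value outside its range is refused whole. The fingers move at their own pace and stop on an object; "force" is the grip in N (left out, the last holds). Time passes only in rows, so rows that do not move let the fingers close. It gives the time, the measured TCP pose, the force, the opening and the grip force at its end, in the units of the state.
- observe(): the state, without advancing time (a new reading comes with each control period).
- optics.grab_frame(name): name is "scene" or "side" or "wrist"; returns a dict with "color" (480x640x3 uint8, blue, green, red), "camera_matrix" (3x3 intrinsics, pixels), "k1" (the pictures are not rectified: a ray, as slopes to the right and down, at radius r is drawn at 1 + k1 r^2 times it, then the intrinsics apply), "pose" (4x4, takes a point from camera to world coordinates). Camera axes: x right, y up, looking along -z (the intrinsics and any distortion apply to the point x, -y, -z); pixel columns grow to the right and rows downward; lengths in m; the calibration is good to about 2 mm. A picture is of the moment at which its call begins. There is no depth.
- manip.close_job(): hands the job in; it is judged then, once.
The state is a dict: "time": time; "joints": joint angles; "qvel": joint speeds; "effort": joint torques, N m; "tcp_pos": TCP position; "eef_rot": TCP orientation; "ft_force": force on the tool from outside, world axes, zero at the start; "moment": the same for the moment, N m; "gripper_width": opening from 0.0 (shut) to 1.0 (fully open); "gripper_force": force on a finger pad.
Only numpy, scipy, OpenCV 4.12 (cv2) and the standard library are available. Lean on these libraries where they do the work, as an engineer would, in place of code of your own. Each camera call takes 0.05 s, during which the arm holds its last target. There are 200 camera calls.

TASK

On the blue index head, turn the black dial exactly three clicks clockwise from its stop, then slide the steel locking bolt fully home so that its cross-drilled end comes out of the guide block. Then draw the orange-headed R-clip out of its wooden rack and push its straight leg through the hole in the bolt until the bow springs over and the bolt lies in the bow's bend; let go of it, and leave the other things on the bench where they are.

Things in the scene. Friction and masses are not known exactly. Their poses are not given: they have to be found in the camera images.
- head: blue index head on a steel base plate 190 x 250 x 12 mm, fixed; place and yaw vary. Origin under the plate's centre, +x to the back, +y left. In this frame (mm): housing x -10..80, y -110..20, top z 78, dial on it; chuck on its +y side; along the -x side, both x -72..-38 and top z 74, the bolt's tail lug y -110..-86 and guide block y 17..51
- dial (a joint): angle of the black dial (rad): 0 at its stop at the start, grows as the dial turns clockwise seen from above; it clicks into rest every 24 degrees (0.419 rad), up to 8 clicks; between clicks it resists with up to about 0.15 N m, and it falls by itself into the nearer click when released
- dial_grip (a point): middle of the dial's upright black grip bar, on its vertical axis, 110 mm above the bench. Bar 44 mm long, 13 thick, 32 tall (top 12 mm above this point, foot 20 mm below, on a 48 mm disc). x lies along the bar and turns with the dial, y across its thickness. A white line marks the bar's -x end
- bolt (a joint): travel of the locking bolt (m): it slides along the head's +y; 0 drawn back, 0.045 fully home against its stop; starts at 0 to 0.010; friction about 2 N; it stays where it is left and cannot turn
- bolt_handle (a point): centre of the 19 mm black ball on top of the bolt's upright 14 mm steel handle post, 107 mm above the bench, the bolt's axis 52 mm beneath; it moves with the bolt. The post stands free between the two bearings. Its axes are those of bolt_hole.
- bolt_hole (a point): centre of the 7 mm cross hole (brass-coloured band), on the axis of the 18 mm round bolt, 20 mm from its free end, 55 mm above the bench; inside the guide block until the bolt goes home, then 24 mm clear of it. z = hole axis, leaning 25 degrees from vertical towards the head's -x: the leg goes in along -z (down, and towards the head's +x). y = bolt axis towards its free end
- clip: R-clip, orange head, steel wire 4.5 mm, about 42 g. Origin where the straight leg leaves the head's underside; z from leg to head, x from leg to bow. Head (mm) x -6..16, y -6..6, z 0..30. Leg along -z, 58 long, round end. Springy bow at +x: waist z -19, bend for the bolt round z -30, throat z -40 (2 mm from the leg), flared end z -53, x 15. It hangs upright in the rack, head on the rack's top
- clip_seat (a point): point on the axis of the straight leg, 30 mm below the head, that lies at the centre of the bolt's hole, when the clip is fully on (let go, it may settle 5 mm deeper); axes as the clip's
- clip_grip (a point): middle of the clip's head, to grip: 22 mm wide in the clip's x, 12 mm thick in y, its underside 18 mm below this point and its top 12 mm above
- bow (a joint): spreading of the clip's bow (rad): 0 relaxed, about 0.1 as the throat passes over the bolt (3 to 12 N push), back near 0 once sprung over
- rack: wooden clip rack, 90 x 60 x 66 mm, fixed, its place and yaw vary; a 7 mm slot runs along its x axis, open at the top; origin under its centre. The clip stands in the slot within 12 mm of the middle, bow towards the rack's +x.
- blank: loose steel ring, 38 mm outside, 12 mm high, lying on the head's base plate; a bystander
- jar: amber jar with black lid, 66 mm wide, 85 mm high; a bystander
- flask: clear bottle with red cap, 68 mm wide, 130 mm high; a bystander
- driver: yellow-handled screwdriver, 200 mm, lying; a bystander
- cup: aluminium cup, 72 mm wide, 60 mm high; a bystander
- sleeve: brass flanged sleeve, 48 mm wide, 45 mm high; a bystander
- tin: green tin, 80 x 60 x 100 mm; a bystander

How it is judged:
By the outcome, as a careful person would: the job done as asked, in the order asked, and still so for the second after the job is handed in, with the robot touching nothing.
It also fails if it takes over 69 s, if anything falls off the work surface, if the arm or the gripper's body presses on something with over 40 N, if the wrist force passes 120 N, or if a joint passes its speed limit or range.

## Working session

There is one attempt and no reset: what is moved stays moved. The work goes in short steps, Python scripts to look and compute and a tool call to move; the robot and the scene stay as the last step left them, time stands still between calls to the robot, and variables do not carry over. Pictures are saved under pics/ and viewed, at most 10 in all, crops included, and the job is handed in when it is done.

Besides the shell and the picture viewer there is one more tool, called by a JSON object that holds its "name" and its "arguments", one argument or row to a line. move_arm: Moves the arm, as the interface text tells. Its arguments: {"type":"object","properties":{"series":{"type":"array"},"force":{"type":"number"}},"required":["series"]}

```bash
ls; mkdir -p pics
cat > h.py <<'E'
import numpy as np, cv2
from bench import observe, optics, manip
from scipy.spatial.transform import Rotation as R
def grab(n,save=None):
    f=optics.grab_frame(n)
    if save: cv2.imwrite('pics/'+save,f['color'])
    return f
def ray(f,u,v):
    K=np.array(f['camera_matrix']);k=f['k1']
    d=np.array([(u-K[0,2])/K[0,0],(v-K[1,2])/K[1,1]]);s=d.copy()
    for _ in range(20): s=d/(1+k*(s@s))
    P=np.array(f['pose']);r=P[:3,:3]@np.array([s[0],-s[1],-1.]);return P[:3,3],r/np.linalg.norm(r)
def plane(f,u,v,z):
    o,r=ray(f,u,v);return o+r*(z-o[2])/r[2]
def proj(f,p):
    P=np.array(f['pose']);q=P[:3,:3].T@(np.array(p)-P[:3,3]);s=np.array([q[0],-q[1]])/-q[2]
    s=s*(1+f['k1']*(s@s));K=np.array(f['camera_matrix']);return K[0,0]*s[0]+K[0,2],K[1,1]*s[1]+K[1,2]
def tri(a,b):
    A=np.zeros((3,3));y=np.zeros(3)
    for o,r in (a,b):
        M=np.eye(3)-np.outer(r,r);A+=M;y+=M@o
    x=np.linalg.solve(A,y);return x,[np.linalg.norm(np.cross(x-o,r)) for o,r in (a,b)]
E
python3 - <<'E'
from h import *
for n in('scene','side','wrist'):
    f=grab(n,n+'0.png');print(n,np.round(f['pose'],3).tolist(),f['camera_matrix'],f['k1'])
s=observe();print(s)
E
```

```text
pics
scene [[-0.265, -0.824, 0.5, 1.145], [0.964, -0.223, 0.142, 0.155], [-0.006, 0.52, 0.854, 1.079], [0.0, 0.0, 0.0, 1.0]] [[508.54196382   0.         326.39294113]
 [  0.         508.54196382 245.964814  ]
 [  0.           0.           1.        ]] 0.03418120216379472
side [[-0.876, 0.314, -0.366, 0.145], [-0.482, -0.548, 0.683, 0.761], [0.014, 0.775, 0.632, 0.804], [0.0, 0.0, 0.0, 1.0]] [[510.21937575   0.         326.58176164]
 [  0.         510.21937575 234.90661493]
 [  0.           0.           1.        ]] -0.008990105816931762
wrist [[0.451, 0.861, 0.234, 0.319], [-0.892, 0.436, 0.116, -0.483], [-0.002, -0.261, 0.965, 0.374], [0.0, 0.0, 0.0, 1.0]] [[405.87542178   0.         325.83416727]
 [  0.         405.87542178 245.8201997 ]
 [  0.           0.           1.        ]] -0.09414648917614676
{'time': 0.15, 'joints': array([-1.24161676e+00,  3.13852962e-01,  4.52602708e-02,  1.30357186e+00,
       -2.14085546e-06,  1.43118625e+00]), 'qvel': array([-0.00071406, -0.00305885,  0.0019055 , -0.00144035, -0.00081417,
        0.00220042]), 'effort': array([ 2.71466160e-03, -4.81060517e+01,  2.98818541e+01,  1.38908139e-02,
       -4.87233046e-05,  2.94233161e-06]), 'tcp_pos': array([ 0.25966051, -0.51263982,  0.23860774]), 'eef_rot': array([-3.05436139e+00, -7.29332408e-01,  2.06665118e-04]), 'ft_force': array([ 0.09058611, -0.30125724, -1.0164641 ]), 'moment': array([-0.0289417 ,  0.01189502, -0.0146767 ]), 'gripper_force': 0.0, 'gripper_width': 0.9997037965490146}
```

View pics/scene0.png

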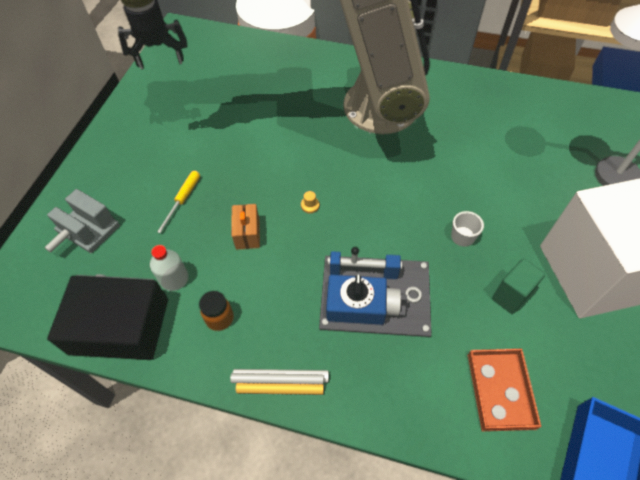

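View pics/side0.png

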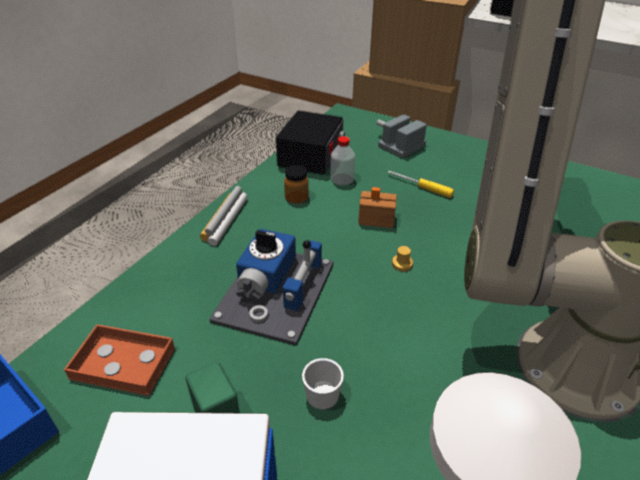

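The scene view shows the head's plate with corners at about (322,262), (432,262), (431,333), (320,330). The bolt ball is at (355,251), the dial at (357,288), and the clip head at (243,216) on the rack centred at (246,226). In the side view the ball is at (307,245), the dial at (266,238), and the clip head at (376,193).

Run:
```python
from h import *
a=grab('scene');b=grab('side')
for n,z,p in [('plate',.012,[(323,261),(432,262),(431,333),(320,330)])]:
    for q in p: print(n,plane(a,*q,z).round(3))
for n,z,p in [('plateside',.012,[(293,342),(214,320),(333,257)])]:
    for q in p: print(n,plane(b,*q,z).round(3))
for n,p,q in [('ball',(355,251),(307,245)),('dialtop',(357,280),(266,236)),('cliphead',(243,214),(376,191))]:
    print(n,tri(ray(a,*p),ray(b,*q)))
for q in [(234,206),(256,205),(259,233),(236,235)]: print('racktop',plane(a,*q,.066).round(3))
i=cv2.resize(a['color'][190:350,220:440],(800,582),interpolation=cv2.INTER_CUBIC);cv2.imwrite('pics/c1.png',i)
```

```text
plate [ 0.563 -0.019  0.012]
plate [0.497 0.234 0.012]
plate [0.677 0.261 0.012]
plate [0.736 0.022 0.012]
plateside [0.502 0.227 0.012]
plateside [0.671 0.258 0.012]
plateside [ 0.552 -0.032  0.012]
ball (array([0.57004624, 0.05688442, 0.10549254]), [np.float64(0.0012685415509600857), np.float64(0.0012685415509599788)])
dialtop (array([0.65027702, 0.08310369, 0.11928471]), [np.float64(0.0036143950640995493), np.float64(0.003614395064099555)])
cliphead (array([ 0.53433865, -0.22197938,  0.09217682]), [np.float64(0.0009636987606356003), np.float64(0.0009636987606354131)])
racktop [ 0.501 -0.262  0.066]
racktop [ 0.484 -0.211  0.066]
racktop [ 0.559 -0.177  0.066]
racktop [ 0.578 -0.228  0.066]
```

View pics/c1.png

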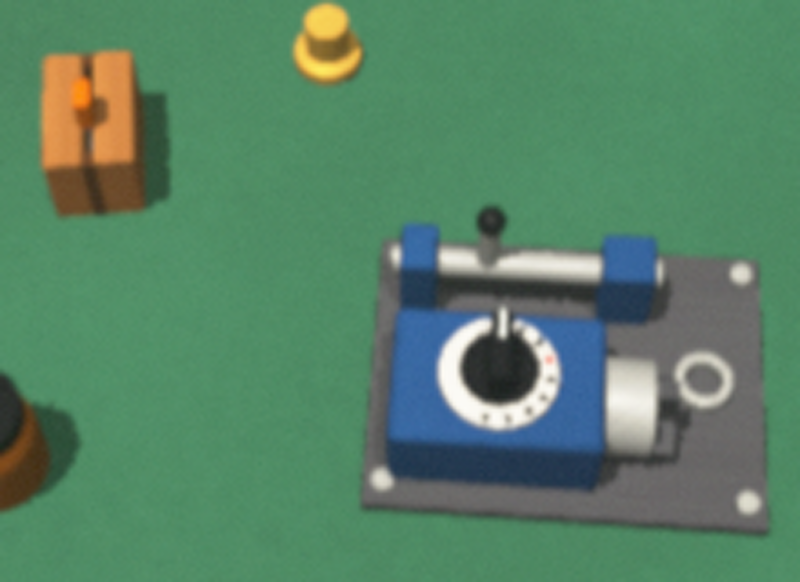

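The crop shows the dial's white line pointing towards the robot, at crop (502,322). The clip sits near the middle of the slot, with its wire showing below the head on the screen. The plate's yaw is about 0.24 rad and its centre is about (0.616, 0.124). I'll move now, and look at the rack on the way.

{"name": "move_arm", "arguments": {
  "series": [
    {"dx":0.03,"dy":0.039,"az":0.18},
    {"dx":0.03,"dy":0.039,"az":0.18},
    {"dx":0.03,"dy":0.039,"az":0.18},
    {"dx":0.03,"dy":0.039,"az":0.18},
    {"dx":0.03,"dy":0.039,"az":0.18},
    {"dx":0.03,"dy":0.039,"az":0.18},
    {"dx":0.03,"dy":0.039,"az":0.18},
    {"dx":0.03,"dy":0.039,"az":0.18},
    {},
    {}
  ]
}}

```text
schema error: expected keys dx, dy, dz, ax, ay, az, fingers
```

```bash
cat > save.py <<'E'
import sys,pickle
from h import *
n=sys.argv[1];f=grab(sys.argv[2] if len(sys.argv)>2 else 'wrist',n+'.png');pickle.dump({k:f[k] for k in f},open(n+'.pkl','wb'))
s=observe();print(s['time'],s['tcp_pos'].round(4),s['eef_rot'].round(3),s['ft_force'].round(2))
E
python3 save.py w1
```

```text
0.3 [ 0.2597 -0.5129  0.239 ] [-3.055 -0.729  0.   ] [-0.01 -0.27  0.47]
```

{"name": "move_arm", "arguments": {
  "series": [
    {"dx":0.013,"dy":0.0375,"az":0.184},
    {"dx":0.013,"dy":0.0375,"az":0.184},
    {"dx":0.013,"dy":0.0375,"az":0.184},
    {"dx":0.013,"dy":0.0375,"az":0.184},
    {"dx":0.013,"dy":0.0375,"az":0.184},
    {"dx":0.013,"dy":0.0375,"az":0.184},
    {"dx":0.013,"dy":0.0375,"az":0.184},
    {"dx":0.013,"dy":0.0375,"az":0.184},
    {},
    {}
  ]
}}

```text
schema error: expected keys dx, dy, dz, ax, ay, az, fingers
```

```bash
python3 save.py w2
python3 - <<'E'
import cv2,numpy as np
a=cv2.imread('pics/w1.png');b=cv2.imread('pics/w2.png')
cv2.imwrite('pics/w12.png',np.hstack([cv2.resize(a,(400,300),interpolation=cv2.INTER_AREA),cv2.resize(b,(400,300),interpolation=cv2.INTER_AREA)]))
E
```

```text
0.35 [ 0.2598 -0.5129  0.2391] [-3.055 -0.73   0.   ] [-0.14  0.25 -0.97]
```

View pics/w2.png

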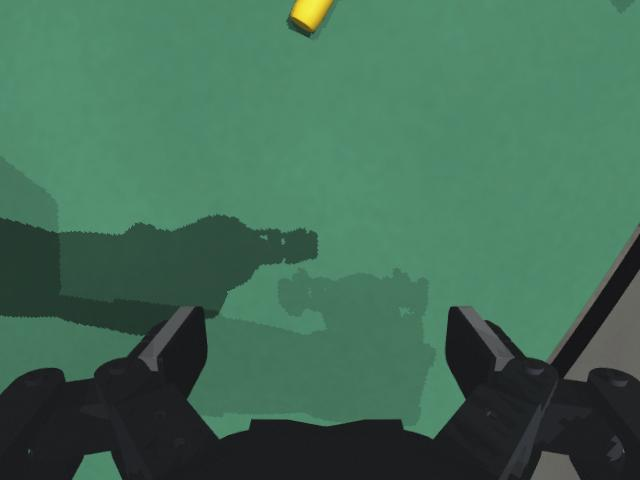

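View pics/w1.png

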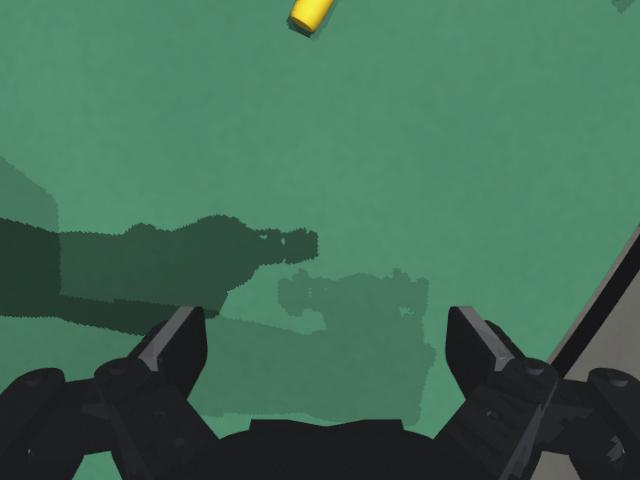

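Both pictures are the start view: open bench, the driver handle at (310,15), the fingertips near row 320, and image up along tool +x. The move was refused because every row needs all the keys, so I'll send it again with them.

{"name": "move_arm", "arguments": {
  "series": [
    {"dx":0.034,"dy":0.037,"dz":0,"ax":0,"ay":0,"az":0.18,"fingers":1},
    {"dx":0.034,"dy":0.037,"dz":0,"ax":0,"ay":0,"az":0.18,"fingers":1},
    {"dx":0.034,"dy":0.037,"dz":0,"ax":0,"ay":0,"az":0.18,"fingers":1},
    {"dx":0.034,"dy":0.037,"dz":0,"ax":0,"ay":0,"az":0.18,"fingers":1},
    {"dx":0.034,"dy":0.037,"dz":0,"ax":0,"ay":0,"az":0.18,"fingers":1},
    {"dx":0.034,"dy":0.037,"dz":0,"ax":0,"ay":0,"az":0.18,"fingers":1},
    {"dx":0.034,"dy":0.037,"dz":0,"ax":0,"ay":0,"az":0.18,"fingers":1},
    {"dx":0.034,"dy":0.037,"dz":0,"ax":0,"ay":0,"az":0.18,"fingers":1},
    {"dx":0,"dy":0,"dz":0,"ax":0,"ay":0,"az":0,"fingers":1},
    {"dx":0,"dy":0,"dz":0,"ax":0,"ay":0,"az":0,"fingers":1}
  ]
}}

```text
time: 1.6
tcp_pos: [0.5316, -0.2169, 0.2391]
eef_rot: [-1.816, -2.563, 0.001]
ft_force: [0.4, 0.1, 0.5]
gripper_width: 0.999
gripper_force: 0.0
```

```bash
python3 save.py w1
```

```text
1.65 [ 0.5313 -0.2175  0.2392] [-1.818 -2.562  0.   ] [-0.4  -0.38 -1.23]
```

{"name": "move_arm", "arguments": {
  "series": [
    {"dx":0.013,"dy":0.041,"dz":0,"ax":0,"ay":0,"az":0.184,"fingers":0},
    {"dx":0.013,"dy":0.041,"dz":0,"ax":0,"ay":0,"az":0.184,"fingers":0},
    {"dx":0.013,"dy":0.041,"dz":0,"ax":0,"ay":0,"az":0.184,"fingers":0},
    {"dx":0.013,"dy":0.041,"dz":0,"ax":0,"ay":0,"az":0.184,"fingers":0},
    {"dx":0.013,"dy":0.041,"dz":0,"ax":0,"ay":0,"az":0.184,"fingers":0},
    {"dx":0.013,"dy":0.041,"dz":0,"ax":0,"ay":0,"az":0.184,"fingers":0},
    {"dx":0.013,"dy":0.041,"dz":0,"ax":0,"ay":0,"az":0.184,"fingers":0},
    {"dx":0.013,"dy":0.041,"dz":0,"ax":0,"ay":0,"az":0.184,"fingers":0},
    {"dx":0,"dy":0,"dz":0,"ax":0,"ay":0,"az":0,"fingers":0},
    {"dx":0,"dy":0,"dz":0,"ax":0,"ay":0,"az":0,"fingers":0}
  ]
}}

```text
time: 2.9
tcp_pos: [0.6356, 0.1095, 0.2392]
eef_rot: [0.37, -3.119, 0.001]
ft_force: [1.1, 0.6, -0.7]
gripper_width: 0.503
gripper_force: 0.0
```

```bash
python3 save.py w2
python3 - <<'E'
import cv2,numpy as np
a=cv2.imread('pics/w1.png');b=cv2.imread('pics/w2.png')
# rack crop inset: left = rack region, right = head, 
cv2.imwrite('pics/w12.png',np.hstack([cv2.resize(a[:,120:520],(300,360)),cv2.resize(b,(480,360),interpolation=cv2.INTER_AREA)]))
E
```

```text
2.95 [0.6356 0.1092 0.2393] [ 0.369 -3.119  0.   ] [-0.03 -1.38  0.48]
```

View pics/w12.png

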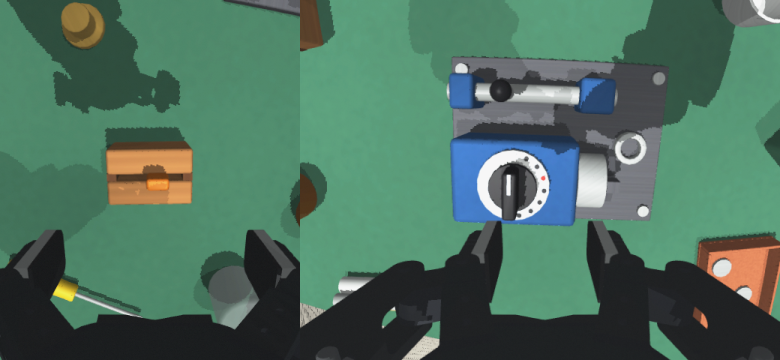

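The left half shows the rack with its slot running horizontally and the orange clip head at composite (158,183). The right half shows the head: ball at (501,91), dial ring at (512,186) with the third dot red, and plate screws at (462,70), (659,78) and (643,211). Next I'll measure these by mask.

Run:
```python
from h import *
import pickle
f=pickle.load(open('w2.pkl','rb'));im=f['color'];hsv=cv2.cvtColor(im,cv2.COLOR_BGR2HSV)
def blobs(m,amin,amax,roi=None):
    n,l,st,c=cv2.connectedComponentsWithStats(m.astype(np.uint8))
    return [(st[i].tolist(),c[i].round(1)) for i in range(1,n) if amin<st[i][4]<amax]
u0,v0,u1,v1=190,60,500,310
m=np.zeros(im.shape[:2],bool);m[v0:v1,u0:u1]=1
print('white',blobs((hsv[...,2]>150)&(hsv[...,1]<60)&m,60,9000))
print('black',blobs((hsv[...,2]<45)&m,100,3000))
H,S,V=[hsv[...,i].astype(int) for i in range(3)]
bl=(H>100)&(H<125)&(S>130)&m
print('blue',blobs(bl,100,90000))
# plate quad: grey region
for p in [(462,70),(659,78),(643,211)]: 
    print('screw',plane(f,(p[0]-300)*4/3,p[1]*4/3,.013).round(4))
# ring outer ellipse
w=((V>150)&(S<60)&m).astype(np.uint8);w[:190]=0;w[:,:225]=0;w[:,345:]=0
cs,_=cv2.findContours(w,cv2.RETR_EXTERNAL,cv2.CHAIN_APPROX_NONE);c=max(cs,key=cv2.contourArea)
e=cv2.fitEllipse(cv2.convexHull(c));print('ring',e,plane(f,*e[0],.079).round(4))
b=((V<50)&m).astype(np.uint8);b[140:]=0;b[:,:240]=0;b[:,300:]=0
cs,_=cv2.findContours(b,cv2.RETR_EXTERNAL,cv2.CHAIN_APPROX_NONE);c=max(cs,key=cv2.contourArea)
e=cv2.minEnclosingCircle(c);print('ball',e,cv2.contourArea(c),plane(f,*e[0],.107).round(4))
g=pickle.load(open('w1.pkl','rb'));h=cv2.cvtColor(g['color'],cv2.COLOR_BGR2HSV);H,S,V=[h[...,i].astype(int) for i in range(3)]
k=np.zeros(H.shape,bool);k[180:290,250:390]=1
o=(H<25)&(S>100)&k
cs,_=cv2.findContours(o.astype(np.uint8),cv2.RETR_EXTERNAL,cv2.CHAIN_APPROX_NONE);c=max(cs,key=cv2.contourArea);print('rackbox',cv2.boundingRect(c))
i=cv2.resize(g['color'][175:295,245:395],(800,600) if 0 else (500,400),interpolation=cv2.INTER_CUBIC)
j=cv2.resize(im[60:310,190:500],(300,242))
cv2.imwrite('pics/c2.png',i)
```

```text
white [([207, 84, 17, 14, 195], array([214.6,  91.2])), ([195, 112, 4, 20, 63], array([196.9, 121.3])), ([233, 113, 25, 21, 381], array([244.1, 123.6])), ([277, 115, 96, 24, 1717], array([331.1, 126.5])), ([420, 179, 42, 41, 675], array([441.4, 201.4])), ([236, 200, 97, 93, 3260], array([283.1, 241.2])), ([368, 213, 42, 64, 2309], array([388.7, 245.3])), ([275, 233, 6, 28, 166], array([277.5, 246.5])), ([450, 275, 16, 15, 176], array([457.2, 281.7]))]
black [([254, 106, 28, 30, 518], array([268.4, 119.9])), ([271, 218, 40, 74, 582], array([287.1, 242.8])), ([257, 295, 12, 15, 125], array([263.5, 303.2])), ([384, 295, 12, 15, 127], array([388.2, 303.1]))]
blue [([199, 98, 46, 47, 1714], array([218.1, 121.1])), ([366, 104, 55, 48, 2242], array([394.6, 127.6])), ([201, 177, 172, 124, 12423], array([286.8, 233.2]))]
screw [ 0.5569 -0.0059  0.013 ]
screw [0.512  0.2156 0.013 ]
screw [0.671  0.2472 0.013 ]
ring ((283.80572509765625, 246.4190216064453), (92.20130157470703, 96.93948364257812), 109.43190002441406) [0.6568 0.0819 0.079 ]
ball ((267.0, 120.1500015258789), 15.15009880065918) 638.5 [0.5697 0.0551 0.107 ]
rackbox (261, 189, 116, 84)
```

View pics/c2.png

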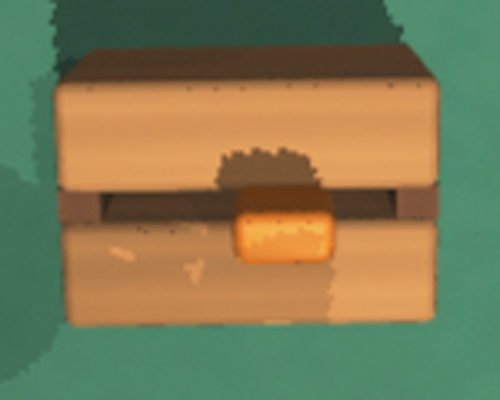

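Head: origin about (0.6136, 0.119), yaw 0.20. The dial axis at (0.657, 0.082) checks as (35, -45) in the head frame, and the ball as x -56, y -54. The crop shows the rack's slot horizontal and the clip's head just right of the middle. I'll grip the dial bar now.

{"name": "move_arm", "arguments": {
  "series": [
    {"dx":0.0214,"dy":-0.0272,"dz":-0.02,"ax":0,"ay":0,"az":-0.035,"fingers":0},
    {"dx":0,"dy":0,"dz":-0.045,"ax":0,"ay":0,"az":0,"fingers":0},
    {"dx":0,"dy":0,"dz":-0.045,"ax":0,"ay":0,"az":0,"fingers":0},
    {"dx":0,"dy":0,"dz":-0.026,"ax":0,"ay":0,"az":0,"fingers":0},
    {"dx":0,"dy":0,"dz":0,"ax":0,"ay":0,"az":0,"fingers":0},
    {"dx":0,"dy":0,"dz":0,"ax":0,"ay":0,"az":0,"fingers":-0.4},
    {"dx":0,"dy":0,"dz":0,"ax":0,"ay":0,"az":0,"fingers":-1},
    {"dx":0,"dy":0,"dz":0,"ax":0,"ay":0,"az":0,"fingers":-1},
    {"dx":0,"dy":0,"dz":0,"ax":0,"ay":0,"az":0,"fingers":-1},
    {"dx":0,"dy":0,"dz":0,"ax":0,"ay":0,"az":0,"fingers":-1}
  ],
  "force": 50
}}

```text
time: 4.2
tcp_pos: [0.6579, 0.0827, 0.1048]
eef_rot: [-0.318, 3.123, -0.003]
ft_force: [-1.6, -5.9, 5.9]
gripper_width: 0.144
gripper_force: 51.8
```

```bash
python3 -c "
from h import *
s=observe();print({k:np.round(s[k],3) for k in s})"
```

```text
{'time': np.float64(4.2), 'joints': array([ 0.005,  0.544,  0.065,  1.09 , -0.002, -0.198]), 'qvel': array([ 0.001,  0.001, -0.001, -0.001, -0.   , -0.   ]), 'effort': array([  3.51 , -55.126,  26.79 ,  -0.584,   1.47 ,  -0.152]), 'tcp_pos': array([0.658, 0.083, 0.105]), 'eef_rot': array([-3.180e-01,  3.123e+00, -3.000e-03]), 'ft_force': array([-1.637, -5.896,  5.901]), 'moment': array([-0.98 ,  0.249, -0.138]), 'gripper_force': np.float64(51.84), 'gripper_width': np.float64(0.144)}
```

{"name": "move_arm", "arguments": {
  "series": [
    {"dx":0,"dy":0,"dz":0,"ax":0,"ay":0,"az":-0.157,"fingers":-1},
    {"dx":0,"dy":0,"dz":0,"ax":0,"ay":0,"az":-0.157,"fingers":-1},
    {"dx":0,"dy":0,"dz":0,"ax":0,"ay":0,"az":-0.157,"fingers":-1},
    {"dx":0,"dy":0,"dz":0,"ax":0,"ay":0,"az":-0.157,"fingers":-1},
    {"dx":0,"dy":0,"dz":0,"ax":0,"ay":0,"az":-0.157,"fingers":-1},
    {"dx":0,"dy":0,"dz":0,"ax":0,"ay":0,"az":-0.157,"fingers":-1},
    {"dx":0,"dy":0,"dz":0,"ax":0,"ay":0,"az":-0.157,"fingers":-1},
    {"dx":0,"dy":0,"dz":0,"ax":0,"ay":0,"az":-0.157,"fingers":-1},
    {"dx":0,"dy":0,"dz":0,"ax":0,"ay":0,"az":0,"fingers":-1},
    {"dx":0,"dy":0,"dz":0,"ax":0,"ay":0,"az":0,"fingers":-1},
    {"dx":0,"dy":0,"dz":0,"ax":0,"ay":0,"az":0,"fingers":-1}
  ]
}}

```text
time: 5.58
tcp_pos: [0.6574, 0.0815, 0.1048]
eef_rot: [1.578, 2.713, -0.005]
ft_force: [-2.9, -9.5, 7.4]
gripper_width: 0.138
gripper_force: 52.0
```

```bash
python3 -c "
from h import *
s=observe();print({k:np.round(s[k],3) for k in ('joints','eef_rot','moment','ft_force','tcp_pos')})"
```

```text
{'joints': array([ 0.004,  0.544,  0.065,  1.091, -0.004,  1.057]), 'eef_rot': array([ 1.578,  2.713, -0.005]), 'moment': array([-1.797,  0.55 ,  0.005]), 'ft_force': array([-2.865, -9.518,  7.386]), 'tcp_pos': array([0.657, 0.082, 0.105])}
```

The dial turned 1.255 rad and the residual moment is about zero, so it is resting in a click. I'll release it, rise, and go above the bolt's ball.

{"name": "move_arm", "arguments": {
  "series": [
    {"dx":0,"dy":0,"dz":0,"ax":0,"ay":0,"az":0,"fingers":-0.3},
    {"dx":0,"dy":0,"dz":0,"ax":0,"ay":0,"az":0,"fingers":0},
    {"dx":0,"dy":0,"dz":0.03,"ax":0,"ay":0,"az":0,"fingers":0},
    {"dx":0,"dy":0,"dz":0.045,"ax":0,"ay":0,"az":0,"fingers":0},
    {"dx":-0.0146,"dy":-0.0044,"dz":0,"ax":0,"ay":0,"az":0.18,"fingers":0},
    {"dx":-0.0146,"dy":-0.0044,"dz":0,"ax":0,"ay":0,"az":0.18,"fingers":0},
    {"dx":-0.0146,"dy":-0.0044,"dz":0,"ax":0,"ay":0,"az":0.18,"fingers":0},
    {"dx":-0.0146,"dy":-0.0044,"dz":0,"ax":0,"ay":0,"az":0.18,"fingers":0},
    {"dx":-0.0146,"dy":-0.0044,"dz":0,"ax":0,"ay":0,"az":0.18,"fingers":0},
    {"dx":-0.0146,"dy":-0.0044,"dz":0,"ax":0,"ay":0,"az":0.18,"fingers":0},
    {"dx":0,"dy":0,"dz":0,"ax":0,"ay":0,"az":0.177,"fingers":0},
    {"dx":0,"dy":0,"dz":0,"ax":0,"ay":0,"az":0,"fingers":0}
  ]
}}

```text
time: 7.08
tcp_pos: [0.5695, 0.0579, 0.1783]
eef_rot: [-0.32, 3.125, 0.001]
ft_force: [0.5, 0.6, 0.2]
gripper_width: 0.5
gripper_force: 0.0
```

{"name": "move_arm", "arguments": {
  "series": [
    {"dx":0,"dy":0,"dz":-0.04,"ax":0,"ay":0,"az":0,"fingers":0},
    {"dx":0,"dy":0,"dz":-0.042,"ax":0,"ay":0,"az":0,"fingers":0},
    {"dx":0,"dy":0,"dz":0,"ax":0,"ay":0,"az":0,"fingers":0},
    {"dx":0,"dy":0,"dz":0,"ax":0,"ay":0,"az":0,"fingers":-0.4},
    {"dx":0,"dy":0,"dz":0,"ax":0,"ay":0,"az":0,"fingers":-1},
    {"dx":0,"dy":0,"dz":0,"ax":0,"ay":0,"az":0,"fingers":-1},
    {"dx":0,"dy":0,"dz":0,"ax":0,"ay":0,"az":0,"fingers":-1}
  ],
  "force": 25
}}

```text
time: 7.95
tcp_pos: [0.571, 0.0573, 0.0981]
eef_rot: [-0.321, 3.122, -0.001]
ft_force: [-0.7, -1.3, 6.6]
gripper_width: 0.199
gripper_force: 24.7
```

{"name": "move_arm", "arguments": {
  "series": [
    {"dx":-0.0018,"dy":0.0088,"dz":0,"ax":0,"ay":0,"az":0,"fingers":-1},
    {"dx":-0.0018,"dy":0.0088,"dz":0,"ax":0,"ay":0,"az":0,"fingers":-1},
    {"dx":-0.0018,"dy":0.0088,"dz":0,"ax":0,"ay":0,"az":0,"fingers":-1},
    {"dx":-0.0014,"dy":0.0069,"dz":0,"ax":0,"ay":0,"az":0,"fingers":-1},
    {"dx":0,"dy":0,"dz":0,"ax":0,"ay":0,"az":0,"fingers":-1},
    {"dx":-0.0004,"dy":0.002,"dz":0,"ax":0,"ay":0,"az":0,"fingers":-1},
    {"dx":0,"dy":0,"dz":0,"ax":0,"ay":0,"az":0,"fingers":-1}
  ]
}}

```text
time: 8.82
tcp_pos: [0.564, 0.0926, 0.0982]
eef_rot: [-0.321, 3.121, -0.001]
ft_force: [-0.5, -1.2, 5.8]
gripper_width: 0.196
gripper_force: 24.7
```

{"name": "move_arm", "arguments": {
  "series": [
    {"dx":-0.0004,"dy":0.002,"dz":0,"ax":0,"ay":0,"az":0,"fingers":-1},
    {"dx":0,"dy":0,"dz":0,"ax":0,"ay":0,"az":0,"fingers":-1}
  ]
}}

```text
time: 9.07
tcp_pos: [0.5636, 0.0945, 0.0981]
eef_rot: [-0.321, 3.121, -0.001]
ft_force: [-0.3, -1.0, 5.9]
gripper_width: 0.2
gripper_force: 24.7
```

{"name": "move_arm", "arguments": {
  "series": [
    {"dx":-0.0004,"dy":0.002,"dz":0,"ax":0,"ay":0,"az":0,"fingers":-1},
    {"dx":0,"dy":0,"dz":0,"ax":0,"ay":0,"az":0,"fingers":-1}
  ]
}}

```text
time: 9.32
tcp_pos: [0.5632, 0.0964, 0.0981]
eef_rot: [-0.321, 3.121, -0.002]
ft_force: [1.0, -2.1, 6.0]
gripper_width: 0.195
gripper_force: 24.7
```

{"name": "move_arm", "arguments": {
  "series": [
    {"dx":-0.0004,"dy":0.002,"dz":0,"ax":0,"ay":0,"az":0,"fingers":-1},
    {"dx":0,"dy":0,"dz":0,"ax":0,"ay":0,"az":0,"fingers":-1}
  ]
}}

```text
time: 9.57
tcp_pos: [0.5632, 0.0965, 0.0981]
eef_rot: [-0.319, 3.121, -0.008]
ft_force: [0.6, -8.4, 4.3]
gripper_width: 0.2
gripper_force: 24.9
```

{"name": "move_arm", "arguments": {
  "series": [
    {"dx":-0.0004,"dy":0.002,"dz":0,"ax":0,"ay":0,"az":0,"fingers":-1},
    {"dx":0,"dy":0,"dz":0,"ax":0,"ay":0,"az":0,"fingers":-1}
  ]
}}

```text
time: 9.82
tcp_pos: [0.5632, 0.0966, 0.0981]
eef_rot: [-0.316, 3.122, -0.014]
ft_force: [2.0, -13.9, 5.5]
gripper_width: 0.2
gripper_force: 25.1
```

```bash
python3 save.py w3; python3 save.py s3 scene;python3 save.py d3 side
python3 - <<'E'
import cv2,numpy as np
a=cv2.imread('pics/s3.png')[230:350,300:450];b=cv2.imread('pics/d3.png')[220:350,200:350];c=cv2.imread('pics/w3.png')
cv2.imwrite('pics/m3.png',np.vstack([np.hstack([cv2.resize(a,(400,320)),cv2.resize(b,(400,320))]),cv2.resize(c[0:320],(560,280))[:, :560].copy() if 0 else np.hstack([cv2.resize(c[:310],(560,271)),np.zeros((271,240,3),np.uint8)])]))
E
```

```text
9.875 [0.5632 0.0966 0.0982] [-0.316  3.121 -0.013] [  2.22 -15.31   4.96]
9.925 [0.5632 0.0966 0.0981] [-0.316  3.122 -0.013] [  2.19 -14.99   4.7 ]
9.975 [0.5632 0.0966 0.0981] [-0.316  3.122 -0.013] [  2.26 -14.34   5.04]
```

View pics/m3.png

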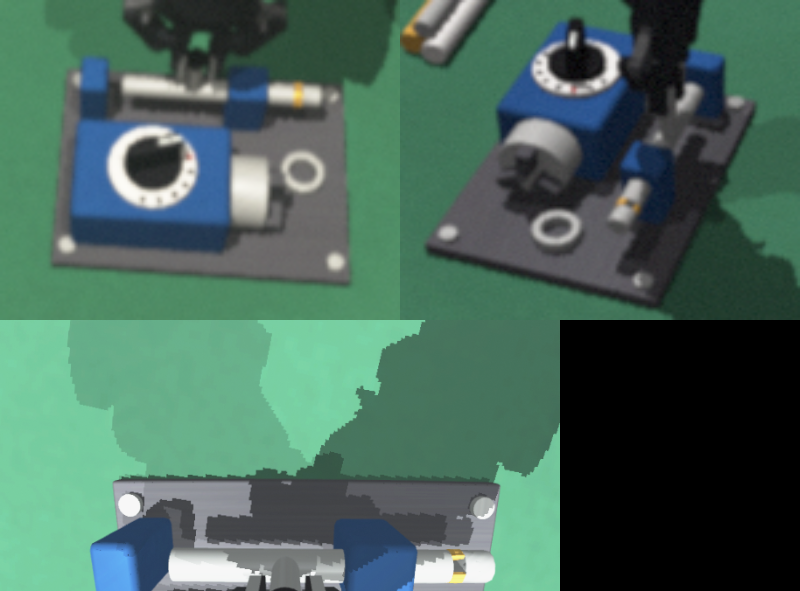

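The montage shows the dial's white line at the red third dot, the bolt home, and the brass band with its hole clear of the guide (wrist full-res about (525,281)). The ft reading shows the bolt against its stop. I'll ease off, release, rise, and take a close measuring look at the hole.

{"name": "move_arm", "arguments": {
  "series": [
    {"dx":0.0006,"dy":-0.003,"dz":0,"ax":0,"ay":0,"az":0,"fingers":-1},
    {"dx":0,"dy":0,"dz":0,"ax":0,"ay":0,"az":0,"fingers":-0.4},
    {"dx":0,"dy":0,"dz":0,"ax":0,"ay":0,"az":0,"fingers":0},
    {"dx":0,"dy":0,"dz":0.03,"ax":0,"ay":0,"az":0,"fingers":0},
    {"dx":0,"dy":0,"dz":0.042,"ax":0,"ay":0,"az":0,"fingers":0},
    {"dx":-0.019,"dy":0.041,"dz":0,"ax":0,"ay":0,"az":0,"fingers":0},
    {"dx":-0.019,"dy":0.041,"dz":0,"ax":0,"ay":0,"az":0,"fingers":0},
    {"dx":0,"dy":0,"dz":0,"ax":0,"ay":0,"az":0,"fingers":0},
    {"dx":0,"dy":0,"dz":0,"ax":0,"ay":0,"az":0,"fingers":0}
  ]
}}

```text
time: 11.1
tcp_pos: [0.5233, 0.1798, 0.1681]
eef_rot: [0.323, -3.125, 0.0]
ft_force: [0.2, -0.0, 0.2]
gripper_width: 0.5
gripper_force: 0.0
```

```bash
python3 save.py w4
python3 - <<'E'
from h import *
import pickle
for n in ('w3','w4'):
    f=pickle.load(open(n+'.pkl','rb'));im=f['color'];h=cv2.cvtColor(im,cv2.COLOR_BGR2HSV)
    H,S,V=[h[...,i].astype(int) for i in range(3)]
    p=proj(f,[.5448,.1816,.055]);print(n,'pred',np.round(p,1))
    u,v=[int(t) for t in p]
    y0,x0=max(v-50,0),u-60
    m=np.zeros(H.shape,bool);m[y0:v+50,x0:u+60]=1
    br=((H>12)&(H<35)&(S>110)&m).astype(np.uint8)
    cs,_=cv2.findContours(cv2.morphologyEx(br,cv2.MORPH_CLOSE,np.ones((15,15))),cv2.RETR_EXTERNAL,cv2.CHAIN_APPROX_NONE);c=max(cs,key=cv2.contourArea)
    print(cv2.minAreaRect(c),cv2.boundingRect(c),br.sum())
    x,y,w,hh=cv2.boundingRect(c)
    print(im[y-2:y+hh+2:2, x+w//2].tolist() if n=='w4' else '')
    k=np.zeros_like(br);cv2.drawContours(k,[c],-1,1,-1)
    hole=((S<110)|(V<70))&(cv2.erode(k,np.ones((3,3)))>0)
    n2,l,st,ce=cv2.connectedComponentsWithStats(hole.astype(np.uint8));print([(st[i].tolist(),ce[i].round(1)) for i in range(1,n2) if st[i][4]>4])
f=pickle.load(open('w4.pkl','rb'))
g=f['color'][y-30:y+hh+30,x-40:x+w+40];cv2.imwrite('pics/c4.png',cv2.resize(g,None,fx=6,fy=6,interpolation=cv2.INTER_CUBIC));print(x-40,y-30,g.shape)
E
```

```text
11.15 [0.5236 0.1794 0.1681] [ 0.322 -3.125  0.   ] [ 0.74 -0.5   0.55]
w3 pred [510.3 280.3]
((521.306640625, 280.82598876953125), (38.68330383300781, 18.60582733154297), 86.98721313476562) (511, 262, 21, 39) 191

[([519, 270, 8, 3, 19], array([522.1, 270.7])), ([519, 274, 8, 14, 108], array([522.6, 280.7])), ([518, 292, 11, 8, 65], array([522.1, 295.1]))]
w4 pred [321.8 276.2]
((326.0, 277.0), (26.0, 10.0), 90.0) (321, 264, 11, 27) 180
[[137, 144, 150], [57, 105, 128], [68, 130, 159], [110, 219, 243], [113, 223, 244], [81, 136, 163], [151, 143, 140], [153, 146, 142], [156, 149, 147], [152, 143, 143], [84, 134, 157], [111, 219, 243], [120, 232, 246], [123, 235, 247], [113, 224, 244], [146, 147, 148]]
[([323, 273, 8, 9, 72], array([326.5, 277. ]))]
281 234 (87, 91, 3)
```

Run:
```python
from h import *
import pickle
L=lambda n:pickle.load(open(n+'.pkl','rb'))
a=25*np.pi/180;xh=np.array([np.cos(.2),np.sin(.2),0]);yh=np.array([-np.sin(.2),np.cos(.2),0]);ax=-np.sin(a)*xh+np.cos(a)*np.array([0,0,1])
for n,p in (('w4',(326.5,277)),('w3',(522.6,280.7))):
    f=L(n);q=plane(f,*p,.055+.009*ax[2])-.009*ax;d=q-np.array([.6136,.119,0]);print(n,q.round(4),'head',(d@xh).round(4),(d@yh).round(4))
g=L('w1')
t=[plane(g,*p,.066) for p in [(262.1,200.5),(376.1,200.5),(375.5,271),(265,271.6)]]
print(np.round(t,4));e=t[1]-t[0]+t[2]-t[3];print('rack yaw',np.arctan2(e[1],e[0]),np.linalg.norm(e)/2,np.mean(t,0))
h=cv2.cvtColor(g['color'],cv2.COLOR_BGR2HSV);H,S,V=[h[...,i].astype(int) for i in range(3)]
m=(H<16)&(S>200)&(V>170);m[:230]=0;m[262:]=0;m[:,:305]=0;m[:,355:]=0
x,y,w,hh=cv2.boundingRect(m.astype(np.uint8));print('cliptop',x,y,w,hh,m.sum())
for p in ((316.4,238.9),(344.6,238.9),(344.3,253.6),(317,253.6),(330.5,246.2)): print(plane(g,*p,.096).round(4))
```

```text
w4 [0.5456 0.1848 0.055 ] head -0.0536 0.078
w3 [0.5454 0.1837 0.055 ] head -0.054 0.0769
[[ 0.4791 -0.2156  0.066 ]
 [ 0.5615 -0.1868  0.066 ]
 [ 0.5816 -0.24    0.066 ]
 [ 0.4981 -0.2698  0.066 ]]
rack yaw 0.340100987402996 0.08802548041820535 [ 0.5300688  -0.22806283  0.066     ]
cliptop 316 239 29 15 98
[ 0.5265 -0.2232  0.096 ]
[ 0.5453 -0.2166  0.096 ]
[ 0.5488 -0.2269  0.096 ]
[ 0.5304 -0.2333  0.096 ]
[ 0.5377 -0.225   0.096 ]
```

The hole is at about (0.5455, 0.184, 0.055), and two views agree to 1 mm. The rack's yaw is 0.34, and the clip's head centre at (0.5377, -0.225) lies on the slot axis, 8 mm from the middle. Now I'll fetch the clip.

{"name": "move_arm", "arguments": {
  "series": [
    {"dx":0.0018,"dy":-0.0506,"dz":0,"ax":0,"ay":0,"az":0.017,"fingers":0},
    {"dx":0.0018,"dy":-0.0506,"dz":0,"ax":0,"ay":0,"az":0.017,"fingers":0},
    {"dx":0.0018,"dy":-0.0506,"dz":0,"ax":0,"ay":0,"az":0.017,"fingers":0},
    {"dx":0.0018,"dy":-0.0506,"dz":0,"ax":0,"ay":0,"az":0.017,"fingers":0},
    {"dx":0.0018,"dy":-0.0506,"dz":0,"ax":0,"ay":0,"az":0.017,"fingers":0},
    {"dx":0.0018,"dy":-0.0506,"dz":0,"ax":0,"ay":0,"az":0.017,"fingers":0},
    {"dx":0.0018,"dy":-0.0506,"dz":0,"ax":0,"ay":0,"az":0.017,"fingers":0},
    {"dx":0.0018,"dy":-0.0506,"dz":0,"ax":0,"ay":0,"az":0.016,"fingers":0},
    {"dx":0,"dy":0,"dz":-0.03,"ax":0,"ay":0,"az":0,"fingers":0},
    {"dx":0,"dy":0,"dz":0,"ax":0,"ay":0,"az":0,"fingers":-0.3},
    {"dx":0,"dy":0,"dz":0,"ax":0,"ay":0,"az":0,"fingers":-0.3}
  ]
}}

```text
time: 12.52
tcp_pos: [0.5376, -0.2254, 0.1387]
eef_rot: [0.531, -3.096, -0.001]
ft_force: [-0.1, -0.6, 0.3]
gripper_width: 0.349
gripper_force: 0.0
```

```bash
python3 save.py w5
python3 - <<'E'
from h import *
import pickle
f=pickle.load(open('w5.pkl','rb'));h=cv2.cvtColor(f['color'],cv2.COLOR_BGR2HSV);H,S,V=[h[...,i].astype(int) for i in range(3)]
p=proj(f,[.5377,-.225,.096]);print(p)
m=(H<16)&(S>225)&(V>120)
n,l,st,c=cv2.connectedComponentsWithStats(m.astype(np.uint8))
for i in range(1,n):
    if st[i][4]>60: print(st[i],c[i].round(1),plane(f,*c[i],.096).round(4))
s=observe();print(s['joints'].round(2))
E
```

```text
12.575 [ 0.5381 -0.2252  0.1392] [-5.320e-01  3.096e+00 -1.000e-03] [ 0.49 -0.59  0.31]
(np.float64(326.5551903823614), np.float64(283.48755602993185))
[-0.53  0.38 -0.11  1.08  0.   -0.87]
```

Run:
```python
from h import *
import pickle
f=pickle.load(open('w5.pkl','rb'));im=f['color'];h=cv2.cvtColor(im,cv2.COLOR_BGR2HSV);print(h[240:330:8,326].tolist())
H,S,V=[h[...,i].astype(int) for i in range(3)]
for lo in (180,200,215):
    m=(H<20)&(S>lo)&(V>60);n,l,st,c=cv2.connectedComponentsWithStats(m.astype(np.uint8))
    print(lo,[(st[i].tolist(),c[i].round(1)) for i in range(1,n) if st[i][4]>150])
cv2.imwrite('pics/c5.png',cv2.resize(im[180:360,220:430],(700,600)))
```

```text
[[90, 9, 87], [13, 195, 110], [13, 195, 110], [13, 197, 132], [13, 191, 183], [13, 191, 182], [13, 194, 180], [19, 182, 247], [10, 111, 55], [12, 138, 140], [11, 133, 140], [74, 108, 163]]
180 [([314, 246, 25, 58, 1279], array([326.3, 274.1]))]
200 []
215 []
```

The clip's head is centred at column 326 as predicted, and its top face runs over rows of about 264 to 303, centre 284 as predicted. I'll descend, grip, and draw it up.

{"name": "move_arm", "arguments": {
  "series": [
    {"dx":0,"dy":0,"dz":-0.03,"ax":0,"ay":0,"az":0,"fingers":-0.2},
    {"dx":0,"dy":0,"dz":-0.031,"ax":0,"ay":0,"az":0,"fingers":-0.2},
    {"dx":0,"dy":0,"dz":0,"ax":0,"ay":0,"az":0,"fingers":-0.2},
    {"dx":0,"dy":0,"dz":0,"ax":0,"ay":0,"az":0,"fingers":-0.5},
    {"dx":0,"dy":0,"dz":0,"ax":0,"ay":0,"az":0,"fingers":-1},
    {"dx":0,"dy":0,"dz":0,"ax":0,"ay":0,"az":0,"fingers":-1},
    {"dx":0,"dy":0,"dz":0,"ax":0,"ay":0,"az":0,"fingers":-1}
  ],
  "force": 60
}}

```text
time: 13.45
tcp_pos: [0.5392, -0.2256, 0.0794]
eef_rot: [-0.532, 3.093, -0.003]
ft_force: [0.3, -0.6, 6.3]
gripper_width: 0.125
gripper_force: 59.4
```

{"name": "move_arm", "arguments": {
  "series": [
    {"dx":0,"dy":0,"dz":0.02,"ax":0,"ay":0,"az":0,"fingers":-1},
    {"dx":0,"dy":0,"dz":0.04,"ax":0,"ay":0,"az":0,"fingers":-1},
    {"dx":0,"dy":0,"dz":0.05,"ax":0,"ay":0,"az":0,"fingers":-1},
    {"dx":0,"dy":0,"dz":0.03,"ax":0,"ay":0,"az":0,"fingers":-1},
    {"dx":0,"dy":0,"dz":0,"ax":0,"ay":0,"az":0,"fingers":-1},
    {"dx":0,"dy":0,"dz":0,"ax":0,"ay":0,"az":0,"fingers":-1}
  ]
}}

```text
time: 14.2
tcp_pos: [0.5374, -0.225, 0.2166]
eef_rot: [0.532, -3.096, -0.001]
ft_force: [-0.6, -0.0, -0.6]
gripper_width: 0.128
gripper_force: 58.8
```

```bash
python3 save.py w6; python3 save.py d6 side; python3 save.py s6 scene
python3 - <<'E'
from h import *
import pickle
w=pickle.load(open('w6.pkl','rb'));d=pickle.load(open('d6.pkl','rb'));s=pickle.load(open('s6.pkl','rb'))
o=observe();p=o['tcp_pos'];print(p,o['eef_rot'],o['gripper_width'])
def crop(f,q,r,S):
    u,v=[int(t) for t in proj(f,q)];print(u,v);return cv2.resize(f['color'][max(v-r,0):v+r,u-r:u+r],(S,S),interpolation=cv2.INTER_CUBIC)
c=p-[0,0,.04]
a=crop(d,c,45,400);b=crop(s,c,45,400)
cv2.imwrite('pics/m6.png',np.hstack([cv2.resize(w['color'][200:400,220:420],(400,400)),a]))
E
```

```text
14.25 [ 0.5371 -0.2247  0.216 ] [ 5.310e-01 -3.095e+00 -2.000e-03] [ 0.07 -0.   -0.69]
14.3 [ 0.537  -0.2247  0.2157] [ 5.310e-01 -3.094e+00 -3.000e-03] [-0.07 -0.59 -0.55]
14.35 [ 0.537  -0.2247  0.2157] [ 5.310e-01 -3.094e+00 -3.000e-03] [-1.3   0.34 -0.61]
[ 0.53698084 -0.22468389  0.21566776] [ 5.31325687e-01 -3.09402173e+00 -3.08035757e-03] 0.12580280408276695
378 160
236 193
```

View pics/m6.png

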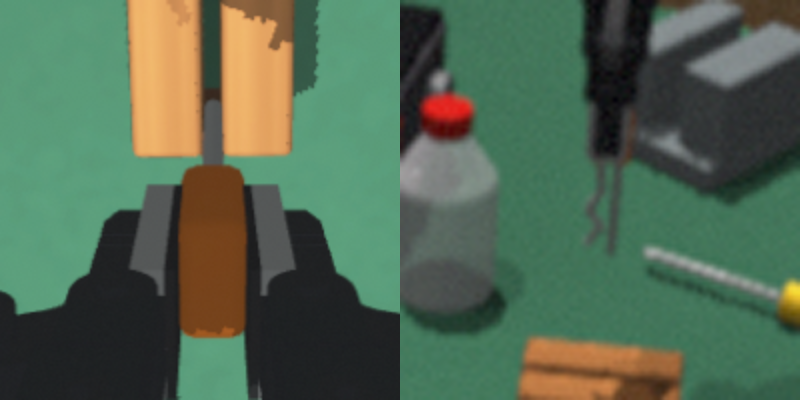

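The wrist crop shows the leg straight and centred between the pads, with its round tip at full-res (326,250). The side crop shows the bow to the left of the leg, which is world +x and away from the robot. So the clip's x matches the bolt hole's x as it is. I'll work out the leg offset and the pre-insertion pose.

```bash
cat > tgt.py <<'E'
from h import *
yaw=.199;a=np.radians(25)
xh=np.array([np.cos(yaw),np.sin(yaw),0]);yh=np.array([-np.sin(yaw),np.cos(yaw),0]);zz=np.array([0,0,1.])
ax=-np.sin(a)*xh+np.cos(a)*zz; xc=np.cos(a)*xh+np.sin(a)*zz
Rt=np.column_stack([-xc,yh,-ax])   # tool axes in world, clip x = -tool x
hole=np.array([.5455,.1843,.055])
E
python3 - <<'E'
from tgt import *
import pickle
w=pickle.load(open('w6.pkl','rb'));h=cv2.cvtColor(w['color'],cv2.COLOR_BGR2HSV);H,S,V=[h[...,i].astype(int) for i in range(3)]
# tip rows/cols
for r in range(242,282,3): 
    m=np.where((S[r,315:337]<70))[0]; print(r,(m.min()+315,m.max()+315) if len(m) else None,end=' ')
o=observe();R0=R.from_rotvec(o['eef_rot']).as_matrix();p=o['tcp_pos']
print();print(R0.round(3).tolist(),np.linalg.det(Rt))
for px in ((326,252),(326.5,276)):
    o1,r=ray(w,*px)
    for dz in (.071,.013):
        q=plane(w,*px,p[2]-dz);print(px,dz,(R0.T@(q-p)).round(4))
t=(R0.T@(plane(w,326,252,p[2]-.071)-p));print('tip tool',t)
dR=R.from_matrix(Rt@R0.T).as_rotvec();print('turn',dR)
for d in (.020,.012,-.028): 
    T=hole+d*ax-Rt@t;print(d,T.round(4),(T-p).round(4))
E
```

```text
242 (np.int64(322), np.int64(329)) 245 None 248 None 251 (np.int64(323), np.int64(329)) 254 (np.int64(322), np.int64(330)) 257 (np.int64(322), np.int64(330)) 260 (np.int64(322), np.int64(330)) 263 (np.int64(322), np.int64(330)) 266 (np.int64(322), np.int64(330)) 269 (np.int64(322), np.int64(330)) 272 (np.int64(322), np.int64(330)) 275 (np.int64(322), np.int64(330)) 278 (np.int64(315), np.int64(336)) 281 (np.int64(321), np.int64(331)) 
[[-0.943, -0.334, -0.003], [-0.334, 0.943, 0.002], [0.002, 0.002, -1.0]] 0.9999999999999998
(326, 252) 0.071 [ 0.0063 -0.0004  0.071 ]
(326, 252) 0.013 [ 0.023  -0.0004  0.013 ]
(326.5, 276) 0.071 [-0.0072 -0.0002  0.071 ]
(326.5, 276) 0.013 [ 0.0133 -0.0002  0.013 ]
tip tool [ 0.00626358 -0.00044721  0.07101128]
turn [ 0.1146054  -0.42337716 -0.13937393]
0.02 [0.5133 0.1783 0.1401] [-0.0237  0.4029 -0.0755]
0.012 [0.5166 0.1789 0.1329] [-0.0204  0.4036 -0.0828]
-0.028 [0.5332 0.1823 0.0966] [-0.0038  0.407  -0.119 ]
```

{"name": "move_arm", "arguments": {
  "series": [
    {"dx":-0.003,"dy":0.0504,"dz":0,"ax":0,"ay":0,"az":-0.0175,"fingers":-1},
    {"dx":-0.003,"dy":0.0504,"dz":0,"ax":0,"ay":0,"az":-0.0175,"fingers":-1},
    {"dx":-0.003,"dy":0.0504,"dz":0,"ax":0,"ay":0,"az":-0.0175,"fingers":-1},
    {"dx":-0.003,"dy":0.0504,"dz":0,"ax":0,"ay":0,"az":-0.0175,"fingers":-1},
    {"dx":-0.003,"dy":0.0504,"dz":0,"ax":0,"ay":0,"az":-0.0175,"fingers":-1},
    {"dx":-0.003,"dy":0.0504,"dz":0,"ax":0,"ay":0,"az":-0.0175,"fingers":-1},
    {"dx":-0.003,"dy":0.0504,"dz":0,"ax":0,"ay":0,"az":-0.0175,"fingers":-1},
    {"dx":-0.0027,"dy":0.0501,"dz":0,"ax":0,"ay":0,"az":-0.0169,"fingers":-1},
    {"dx":0,"dy":0,"dz":-0.015,"ax":0.0288,"ay":-0.1426,"az":0,"fingers":-1},
    {"dx":0,"dy":0,"dz":-0.02,"ax":0.0288,"ay":-0.1426,"az":0,"fingers":-1},
    {"dx":0,"dy":0,"dz":-0.02,"ax":0.0288,"ay":-0.1426,"az":0,"fingers":-1},
    {"dx":0,"dy":0,"dz":-0.015,"ax":0,"ay":0,"az":0,"fingers":-1}
  ]
}}

```text
time: 15.85
tcp_pos: [0.5056, 0.1766, 0.1405]
eef_rot: [-0.273, 2.703, 0.059]
ft_force: [-0.9, 0.2, -0.4]
gripper_width: 0.13
gripper_force: 58.9
```

{"name": "move_arm", "arguments": {
  "series": [
    {"dx":0,"dy":0,"dz":0,"ax":0,"ay":0,"az":0,"fingers":-1},
    {"dx":0,"dy":0,"dz":0,"ax":0,"ay":0,"az":0,"fingers":-1}
  ]
}}

```text
time: 16.1
tcp_pos: [0.5155, 0.178, 0.1484]
eef_rot: [-0.271, 2.691, 0.06]
ft_force: [1.1, -1.1, 0.4]
gripper_width: 0.127
gripper_force: 58.8
```

```bash
python3 save.py w7; python3 save.py d7 side; python3 save.py s7 scene
python3 - <<'E'
from tgt import *
import pickle
o=observe();p=o['tcp_pos'];R0=R.from_rotvec(o['eef_rot']).as_matrix();print('target err',(p-[.5133,.1783,.1401]).round(4),'rot err',R.from_matrix(Rt@R0.T).as_rotvec().round(4),o['joints'].round(2))
t=np.array([.0063,-.0004,.071]);tip=p+R0@t
w=pickle.load(open('w7.pkl','rb'));print('tip px',proj(w,tip),'hole px',proj(w,hole+.009*ax))
u,v=[int(x) for x in proj(w,hole+.009*ax)]
cv2.imwrite('pics/c7w.png',w['color'][v-60:v+60,u-80:u+80])
out=[cv2.resize(w['color'][v-60:v+60,u-60:u+60],(480,480),interpolation=cv2.INTER_CUBIC)];print('w crop origin',u-60,v-60,'x4')
for n in('d7','s7'):
    f=pickle.load(open(n+'.pkl','rb'));u,v=[int(x) for x in proj(f,hole+.01*ax)]
    print(n,'origin',u-24,v-18,'x6.67','tip',np.round(proj(f,tip),1),'hole',np.round(proj(f,hole+.009*ax),1))
    out.append(cv2.resize(f['color'][v-18:v+18,u-24:u+24],(320,240),interpolation=cv2.INTER_CUBIC))
cv2.imwrite('pics/m7.png',np.hstack([out[0],np.vstack(out[1:])]))
E
```

```text
16.15 [0.5159 0.1781 0.1488] [-0.271  2.691  0.06 ] [ 1.   -0.75 -1.09]
16.2 [0.5159 0.178  0.1488] [-0.271  2.691  0.06 ] [-0.94 -0.78 -0.25]
16.25 [0.5157 0.178  0.1487] [-0.271  2.691  0.06 ] [-0.68  0.28 -0.38]
target err [ 0.0024 -0.0003  0.0086] rot err [ 0.0002  0.0022 -0.0015] [ 0.18  0.   -0.67  0.46  0.01 -0.02]
tip px (np.float64(325.2596450224696), np.float64(253.30661481132032)) hole px (np.float64(326.5308613157586), np.float64(234.65364706989618))
w crop origin 266 174 x4
d7 origin 262 284 x6.67 tip [287.3 295.8] hole [286.4 302.3]
s7 origin 386 243 x6.67 tip [411.5 257.3] hole [410.7 262.2]
```

Run:
```python
from tgt import *
import pickle
w=pickle.load(open('w7.pkl','rb'));im=w['color'];h=cv2.cvtColor(im,cv2.COLOR_BGR2HSV)
H,S,V=[h[...,i].astype(int) for i in range(3)]
b=(H>12)&(H<35)&(S>90)
def cls(y,x):
    if b[y,x]: return 'B'
    if H[y,x]>45 and H[y,x]<95 and S[y,x]>70: return '.'
    return '%x'%min(15,V[y,x]//16)
for y in range(205,285,2): print(y,''.join(cls(y,x) for x in range(295,360)))
```

```text
205 98899999999999999999999999999999999999999999999999999999999999999
207 88888899998989899999999988999999999999999999999999999999999999999
209 99999999999999999999999999999999999999999999999999999999999999999
211 99999999999999999999999999999999999999999999999999999999999999999
213 99999999999999999999999999999999999999999999999999999999999999999
215 777777777777777777777777777BBBBBBBBBBB888888888888888888888888888
217 66666666666666666666666666BBBBBBBBBBBB766666666666666666666666666
219 66666666666666666666666666BBBBBBBBBBBB776666666666666666666666666
221 77777777777777777777777777BBBBBBBBBBBB888888776666667777777777777
223 88888888888888888888888888BBBBBBBBBBBB89a999877777788888888889888
225 aaaaaaaaaaaaaaaaaaa999999aBBBBBBBBBBBBBabba987777779aaaaaaaaaa999
227 bbbbbbbbbbbbbbbbbbbbaaaaaacBBBBBBBBBBBbbccc9888887abbbbbbbbbbbbbb
229 dddddddddddddddddddcbbbbba9999999999988cddb9888888cdddddccccccccc
231 eeeeeeeeeeeeeeeeeeeddddddb9888998888877deeb888888cddedddddddddddd
233 eeeeeeeeeeeeeeeeeeeddddddc9887777777777dec999999deeeeeeeeeeeeeeed
235 fffffffffffffffffffeeeeeed9BBBBBBBBBBB9efc9999
[... 999 characters left out ...]

265 333333333334555555cefffffed86666555554443333334445566666767beffff
267 3333333333455555558efffeeed86666555566666666666666666666668efffff
269 3333333333445555555deeeeeed8666655556666666666666666666669eeeeeee
271 33333333345555555555beeeeec76666565566666666666666666678defeeeeee
273 3333333334555555555556dfffc76666555566666666666666778ceffffffffea
275 33333333344455555555555aefc76666556599977767779bcdeffffffffffeb98
277 333334444444555555555555587666665655aeffffffffffffffffeeffeca9888
279 333333344554555555555555545666665655aefffffffeffffefffeca98888888
281 4444333444444455555555555556666655558cdeeeffeeddccbaa988888888888
283 33333333333333455555567BBBBBBBBB7B7B7B7B7788888888888888888888888
```

The character map of the wrist image shows the band at columns 321 to 333. The hole's see-through crescent is at rows 228 to 234, which puts its centre at about (327,234), where I predicted it. The leg's axis is at column 326 with its tip near row 253. I'll go down to just above the hole and check again.

{"name": "move_arm", "arguments": {
  "series": [
    {"dx":0.0009,"dy":0.0009,"dz":-0.013,"ax":0,"ay":0,"az":0,"fingers":-1},
    {"dx":0,"dy":0,"dz":0,"ax":0,"ay":0,"az":0,"fingers":-1},
    {"dx":0,"dy":0,"dz":0,"ax":0,"ay":0,"az":0,"fingers":-1}
  ]
}}

```text
time: 16.62
tcp_pos: [0.5148, 0.1786, 0.1339]
eef_rot: [-0.271, 2.694, 0.059]
ft_force: [0.4, 0.2, -0.6]
gripper_width: 0.127
gripper_force: 58.8
```

```bash
cat > asc.py <<'E'
from tgt import *
import pickle,sys
n=sys.argv[1];r0,r1=int(sys.argv[2]),int(sys.argv[3])
w=pickle.load(open(n+'.pkl','rb'));h=cv2.cvtColor(w['color'],cv2.COLOR_BGR2HSV);H,S,V=[h[...,i].astype(int) for i in range(3)]
b=(H>12)&(H<35)&(S>90)
o=observe();p=o['tcp_pos'];R0=R.from_rotvec(o['eef_rot']).as_matrix();t=np.array([.006,-.0004,.071]);tip=p+R0@t
e=tip-hole;print('tip rel hole (xc,yh,ax) mm',(1e3*np.array([e@xc,e@yh,e@ax])).round(1),'rot err',R.from_matrix(Rt@R0.T).as_rotvec().round(4))
print('tip',np.round(proj(w,tip),1),'hole',np.round(proj(w,hole+.009*ax),1),'TCP',p.round(4))
for y in range(r0,r1,2): print(y,''.join('B' if b[y,x] else '%x'%min(15,V[y,x]//16) for x in range(300,355)))
E
python3 save.py w8; python3 asc.py w8 195 285
```

```text
16.675 [0.515  0.1787 0.1342] [-0.271  2.693  0.059] [ 0.1   0.2  -0.81]
tip rel hole (xc,yh,ax) mm [-0.7  0.2 13.9] rot err [ 0.0006 -0.0001 -0.0017]
tip [325.3 254. ] hole [325.  252.7] TCP [0.515  0.1787 0.1342]
195 3333333333333333333333333333333333333333333333455555555
197 3333333333333333333333333333333333333333333333333555555
199 3333333333333333333333333333333333333333333333333455555
201 3333334433333333333333333333333344333333333334434555555
203 4444434555554444443333455544444455555554444445555555555
205 5555555788888655555555589888788886555555555557888888655
207 5555557899999999999988899999999999999999888888999999999
209 5557658999999999999999999999999999999999999999999999999
211 5578999999999999999999999999999999999999999999999999999
213 5589999999999999999999999999999999999999999999999999999
215 9999999999999999999999999999999999999999999999999999999
217 9999999999998888899999999998999999999999999999888999999
219 9999999999999999999999999999999999999999999999999999999
221 9999899899999999999998999999999999999999999999999999999
223 99999999999999999999999999999999999999999
[... 1114 characters left out ...]
eeeefBBB66666556Bddeeefffffeeeeeffffffff
263 eeeeeeeeeeeeeeeeeeefBBB66666665Bffeeeeeeeeeeeffffffffed
265 9989999999877777677bfe966666655effffffffffffffffffffffc
267 55556899998777778beffe866666656cdcbbbbbbbbcdeeffffdefff
269 555558999877679dfffffd8666665658999999999999999acefffff
271 33346666665669deffeeec7666666557899999998999999878adefe
273 3334555555569effffffec7666666557899999888898998877779ef
275 334555555557defffeeeea66666665678888888888887777776678e
277 33334555555ceffffffeb666666666554899988876555554556677c
279 33334555555aeffffffeb666666666554333333454445566666767b
281 333455555556dfffffeeb766666665566666555666666666666768d
283 333455555555deddb988BBBBBB7BBBBBBBB776666666666666767bd
```

The tip is about 5 mm above the mouth. Sideways it is within 0.4 mm, and it sits about 0.7 mm towards the robot of the hole's axis. I'll enter the hole with that correction, then check the force.

{"name": "move_arm", "arguments": {
  "series": [
    {"dx":0.0026,"dy":0.0004,"dz":-0.0042,"ax":0,"ay":0,"az":0,"fingers":-1},
    {"dx":0.0022,"dy":0.0004,"dz":-0.0046,"ax":0,"ay":0,"az":0,"fingers":-1},
    {"dx":0,"dy":0,"dz":0,"ax":0,"ay":0,"az":0,"fingers":-1},
    {"dx":0,"dy":0,"dz":0,"ax":0,"ay":0,"az":0,"fingers":-1}
  ]
}}

```text
time: 17.18
tcp_pos: [0.5197, 0.1795, 0.1254]
eef_rot: [-0.271, 2.693, 0.059]
ft_force: [0.4, -0.2, 0.3]
gripper_width: 0.124
gripper_force: 58.8
```

```bash
python3 save.py w9; python3 asc.py w9 238 285
```

```text
17.225 [0.5198 0.1795 0.1255] [-0.271  2.693  0.059] [ 0.44 -0.28 -0.52]
tip rel hole (xc,yh,ax) mm [0.1 0.  4. ] rot err [ 0.0005  0.0002 -0.0017]
tip [325.4 253.5] hole [325.4 256. ] TCP [0.5198 0.1795 0.1255]
238 66666666666666666667BBBBBBBBBBBBB6666666666666666666666
240 77777777777777777778BBBBBBBBBBBBB6677776666666667777777
242 8888888888888888888BBBBBBBBBBBBBB7777777777777778888888
244 99999999999999898888BBBBBBBBBBBBB7777777777777799999999
246 aaaaaaaaaaaaa9a999aBBBBBBBBBBBBBB7787788888887ababbbbba
248 ccccccccccccbbbbbbbaabbbbb98998876788888888888bcccccccc
250 ddddddddddddccccccc97897666677776788888888888cdddddddcc
252 eeeeeeeeeeeeddddddd9777666666654578999999dedcdeeeeddddd
254 eeeeeeeeeeeeeeeeeed9BB666666666667899999efffffeeeeeeeee
256 fffffffffffffffffffbBB666666666B6789999effffffffffffffe
258 fffffffffffffffffffcBB666666666B6799999efffffffffffffff
260 fffffffffffffffffffdBB766666666BB8dffffffffffffffffffff
262 ffffffffffffffffffecBB766666666BB8effffffffffffffffffff
264 ffffffffffffffffffedBB866666666BBdeffffffffffffffffffff
266 ffffffffffffffffffffBB866666666Bbdeeeeeeeeeeeeeffffffff
268 aaaaaaaaaa988888889efd866666666beffffffffffffffffffffff
270 55556899987777778beffd766666666addbbbbbbbbbceefffffffff
272 55558999987777befffffc7666666667999999999999999abdeffff
274 33346666666779defffffc76666666678999999999999999878adef
276 3345555555669efffffffc76666666678999999999999999877779d
278 334555555569effffffeeb666666666789999999988887777775678
280 33334555556dffffffffd8666666666557899988876555554456777
282 33345555555dfffffecb87766666666665543345543344566666767
284 33345555555adca98BBBBBBBBBBBBBBBBBBBB766666666666666767
```

The tip is about 5 mm past the mouth with no contact force, so it is in the hole. I'll push on along the axis.

{"name": "move_arm", "arguments": {
  "series": [
    {"dx":0.0017,"dy":0.0003,"dz":-0.0036,"ax":0,"ay":0,"az":0,"fingers":-1},
    {"dx":0.0017,"dy":0.0003,"dz":-0.0036,"ax":0,"ay":0,"az":0,"fingers":-1},
    {"dx":0.0017,"dy":0.0003,"dz":-0.0036,"ax":0,"ay":0,"az":0,"fingers":-1},
    {"dx":0,"dy":0,"dz":0,"ax":0,"ay":0,"az":0,"fingers":-1}
  ],
  "force": 80
}}

```text
time: 17.73
tcp_pos: [0.5253, 0.1805, 0.1146]
eef_rot: [-0.271, 2.693, 0.059]
ft_force: [0.3, -0.9, 0.2]
gripper_width: 0.121
gripper_force: 82.5
```

{"name": "move_arm", "arguments": {
  "series": [
    {"dx":0.0017,"dy":0.0003,"dz":-0.0036,"ax":0,"ay":0,"az":0,"fingers":-1},
    {"dx":0.0017,"dy":0.0003,"dz":-0.0036,"ax":0,"ay":0,"az":0,"fingers":-1},
    {"dx":0,"dy":0,"dz":0,"ax":0,"ay":0,"az":0,"fingers":-1}
  ]
}}

```text
time: 18.1
tcp_pos: [0.5289, 0.1811, 0.1075]
eef_rot: [-0.271, 2.692, 0.06]
ft_force: [3.6, 1.5, -1.9]
gripper_width: 0.121
gripper_force: 82.2
```

Run:
```python
from tgt import *
o=observe();p=o['tcp_pos'];R0=R.from_rotvec(o['eef_rot']).as_matrix();e=p+R0@[.006,-.0004,.071]-hole
print((1e3*np.array([e@xc,e@yh,e@ax])).round(1),o['ft_force'].round(1),o['moment'].round(2),'along',(o['ft_force']@ax).round(1))
```

```text
[  1.   -0.3 -16.3] [ 3.6  1.5 -1.9] [ 0.08 -0.26  0.03] along -3.3
```

{"name": "move_arm", "arguments": {
  "series": [
    {"dx":0.0012,"dy":0.0003,"dz":-0.0037,"ax":0,"ay":0,"az":0,"fingers":-1},
    {"dx":0.0015,"dy":0.0003,"dz":-0.0036,"ax":0,"ay":0,"az":0,"fingers":-1},
    {"dx":0,"dy":0,"dz":0,"ax":0,"ay":0,"az":0,"fingers":-1}
  ]
}}

```text
time: 18.48
tcp_pos: [0.5309, 0.1815, 0.0996]
eef_rot: [-0.271, 2.694, 0.059]
ft_force: [4.6, 0.9, -3.5]
gripper_width: 0.119
gripper_force: 82.1
```

{"name": "move_arm", "arguments": {
  "series": [
    {"dx":0.0017,"dy":0.0003,"dz":-0.0036,"ax":0,"ay":0,"az":0,"fingers":-1},
    {"dx":0,"dy":0,"dz":0,"ax":0,"ay":0,"az":0,"fingers":-1}
  ]
}}

```text
time: 18.73
tcp_pos: [0.532, 0.1818, 0.0958]
eef_rot: [-0.271, 2.695, 0.059]
ft_force: [1.2, -0.4, 0.3]
gripper_width: 0.122
gripper_force: 82.5
```

```bash
cat > st.py <<'E'
from tgt import *
o=observe();p=o['tcp_pos'];R0=R.from_rotvec(o['eef_rot']).as_matrix();e=p+R0@[.006,-.0004,.071]-hole
print(o['time'],(1e3*np.array([e@xc,e@yh,e@ax])).round(1),o['ft_force'].round(1),o['moment'].round(2),'along',(o['ft_force']@ax).round(1))
E
python3 st.py
```

```text
18.725 [ -1.3  -0.2 -28.2] [ 1.2 -0.4  0.3] [-0.08  0.22 -0.03] along -0.2
```

The tip is at the seated depth (28 mm past the hole's centre). The force rose and turned inward as the throat passed, and is now about zero. I'll let go and back out along the axis.

{"name": "move_arm", "arguments": {
  "series": [
    {"dx":0,"dy":0,"dz":0,"ax":0,"ay":0,"az":0,"fingers":-0.6},
    {"dx":0,"dy":0,"dz":0,"ax":0,"ay":0,"az":0,"fingers":-0.45},
    {"dx":0,"dy":0,"dz":0,"ax":0,"ay":0,"az":0,"fingers":-0.45},
    {"dx":-0.0041,"dy":-0.0008,"dz":0.0091,"ax":0,"ay":0,"az":0,"fingers":-0.45},
    {"dx":-0.0083,"dy":-0.0017,"dz":0.0181,"ax":0,"ay":0,"az":0,"fingers":-0.45},
    {"dx":-0.0124,"dy":-0.0025,"dz":0.0272,"ax":0,"ay":0,"az":0,"fingers":-0.45},
    {"dx":-0.02,"dy":-0.004,"dz":0.04,"ax":0,"ay":0,"az":0,"fingers":-0.3},
    {"dx":-0.04,"dy":-0.03,"dz":0.03,"ax":0,"ay":0,"az":0,"fingers":0},
    {"dx":0,"dy":0,"dz":0,"ax":0,"ay":0,"az":0,"fingers":0}
  ]
}}

```text
time: 19.85
tcp_pos: [0.4472, 0.1422, 0.2247]
eef_rot: [-0.269, 2.687, 0.059]
ft_force: [1.1, 0.0, 0.1]
gripper_width: 0.501
gripper_force: 0.0
```

```bash
python3 save.py w10; python3 save.py d10 side; python3 save.py s10 scene
python3 - <<'E'
from tgt import *
import pickle
L=lambda n:pickle.load(open(n+'.pkl','rb'))
out=[]
for n,r,c,S in (('w10',(60,80),hole+.02*ax,(480,360)),('d10',(30,25),hole,(320,360)),):
    f=L(n);u,v=[int(x) for x in proj(f,c)];print(n,u,v)
    r=(60,80) if n=='w10' else (36,32)
    out.append(cv2.resize(f['color'][max(v-r[0],0):v+r[0],max(u-r[1],0):u+r[1]],S,interpolation=cv2.INTER_CUBIC))
top=np.hstack(out)
f=L('s10');bot=cv2.resize(f['color'][235:345,310:450],(300,236),interpolation=cv2.INTER_CUBIC)
f=L('d10');b2=cv2.resize(f['color'][100:400,130:530],(315,236))
bot=np.hstack([bot,b2,np.zeros((236,800-615,3),np.uint8)])
cv2.imwrite('pics/m10.png',np.vstack([top,bot]))
E
```

```text
19.9 [0.448  0.1426 0.2235] [-0.27   2.688  0.059] [ 0.49 -0.16  0.12]
19.95 [0.4482 0.1428 0.2223] [-0.27   2.69   0.059] [-0.38  0.81 -0.18]
20.0 [0.4482 0.1429 0.2213] [-0.271  2.692  0.059] [-0.42 -0.12 -0.47]
w10 353 249
d10 284 304
```

View pics/m10.png

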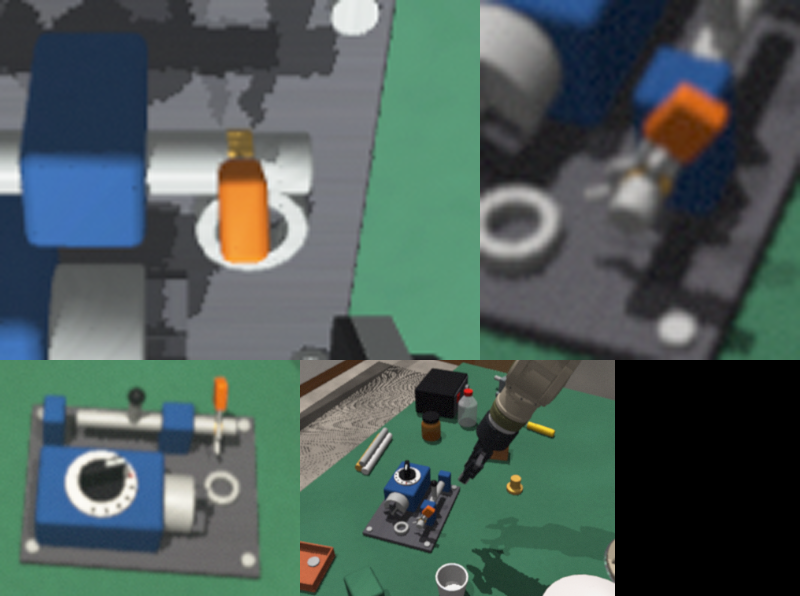

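The last view shows the clip through the bolt with its bow on the far side of the bolt, the dial on the red dot, and the ring and other things undisturbed. I'll check the seated depth by triangulating the orange head.

Run:
```python
from tgt import *
import pickle
R_={};C={}
for n in('w10','d10','s10'):
    f=pickle.load(open(n+'.pkl','rb'));h=cv2.cvtColor(f['color'],cv2.COLOR_BGR2HSV);H,S,V=[h[...,i].astype(int) for i in range(3)]
    u,v=[int(x) for x in proj(f,hole+.048*ax+.005*xc)]
    m=np.zeros(H.shape,bool);r=45 if n=='w10' else 14;m[v-r:v+r,u-r:u+r]=1
    m&=(H<16)&(S>170)&(V>60);ys,xs=np.nonzero(m);c=((xs.min()+xs.max())/2,(ys.min()+ys.max())/2)
    # expected silhouette box for full seating (depth 0) and 5 mm deeper
    for d in (0,.005,-.008):
        q=np.array([proj(f,hole+(.03-d+z)*ax+x*xc+y*yh) for x in(-.006,.016) for y in(-.006,.006) for z in(0,.03)])
        print(n,'model depth+',d,q.min(0).round(1),q.max(0).round(1))
    print(n,'seen',xs.min(),ys.min(),xs.max()+1,ys.max()+1);R_[n]=ray(f,*c)
for a_,b_ in (('w10','d10'),('w10','s10'),('d10','s10')):
    p,e=tri(R_[a_],R_[b_]);d=p-hole;print(a_,b_,(1e3*np.array([d@xc,d@yh,d@ax])).round(1),np.round(e,4))
```

```text
w10 model depth+ 0 [346.2 245.9] [365.7 286.5]
w10 model depth+ 0.005 [345.9 244.2] [365.1 284. ]
w10 model depth+ -0.008 [346.7 248.7] [366.8 290.7]
w10 seen 346 243 363 275
d10 model depth+ 0 [282.1 281.9] [299.9 300.3]
d10 model depth+ 0.005 [281.2 283.3] [298.9 301.7]
d10 model depth+ -0.008 [283.6 279.5] [301.5 298.1]
d10 seen 285 286 301 300
s10 model depth+ 0 [408.9 242. ] [416.6 258.9]
s10 model depth+ 0.005 [408.6 243.9] [416.3 260.7]
s10 model depth+ -0.008 [409.3 239. ] [417.1 255.9]
s10 seen 410 244 416 258
w10 d10 [ 0.7 -1.1 42.4] [0.0003 0.0003]
w10 s10 [ 0.6 -0.3 41.8] [0.0006 0.0006]
d10 s10 [ 1.3 -0.2 42.8] [0.0006 0.0006]
```

The clip's head sits about 2.5 mm deeper than nominal, within the 5 mm settling range, so it is fully on. The robot is clear of everything, so I'm handing in.

```bash
python3 -c "
from bench import manip
print(manip.close_job())"
```

```text
the job is handed in; nothing more can be done
None
```

The job is done and handed in at about 20 s of the 69 s: the dial is three clicks clockwise, the bolt is home, and the R-clip is through its hole, sprung over and released, with the other things left where they were.

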